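Lock, switch on and pulse the mini chopper

ROBOT

A 7-joint arm with a two-finger parallel gripper is mounted at the origin on a cart in front of the work surface, level with it; the furniture and walls round the work are solid. World frame = base frame: x ahead of the robot, y to its left, z up, the work surface at z = 0. Lengths are in m, angles in rad, forces in N, time in s.
With the tool pointing down it reaches from about 0.4 to 0.85 m from the base axis. Payload 10.4 kg.
Tool frame: the origin (TCP) lies on the centre line of the jaws, within the pads' length; the fingertips stand 17 mm ahead of it and the grasp point (between the pads) lies 2 mm behind it; z points along the fingers, y is the line along which they close (so a half turn about z gives the same grasp; the last joint's range is limited). The gripper opens to 85 mm and grips with 20 to 120 N. Pads are 22 mm wide; open, the fingers measure 114 mm over their backs; the gripper's body (76 mm by 85 mm) begins 54 mm behind the grasp point. The pads swing forward as they close: fully open they stand 13 mm farther back than shut.
Start: joints at [1.136, 0.332, -0.065, 1.46, 0.022, 1.35, -0.088], TCP at [0.25, -0.573, 0.248] pointing down, gripper open.
Joint ranges: [-2.6, 2.6], [-0.5, 2.12], [-1.47, 1.34], [0.16, 2.42], [-1.27, 4.41], [0.06, 2.06], [-2.6, 2.6]. Speed limits (rad/s): [2.22, 2.22, 2.79, 2.79, 3.14, 3.14, 3.14].

INTERFACE

Orientations are given as a unit quaternion [x, y, z, w].
In Python, from workcell import sensors, imaging, order, spotter gives the robot as it stands. The module is installed in compiled form; this text tells all that it offers.
- The arm moves only by the shell command python3 -m inch 'ROWS' [FORCE]. ROWS is JSON, a list that holds one entry, the list of rows, each a list of 7 numbers: the shift along the tool's x, y, z in m, then the turn, a rotation vector about the tool's x, y, z in rad, then the closure, from -1 (fully open) to 1 (shut). In form: [[[x, y, z, ax, ay, az, hand], ...]]. A call has 1 to 10 rows; each row is the pose to reach, as a shift and turn from the pose commanded when the call began, along the tool's axes at that moment; what a row does not reach only later rows make up. A row lasts 1/10 s, in which the tool goes at most 50 mm and 8.59 degrees, less where a joint would pass 70% of its speed; a pose out of reach is approached as far as the arm can. A call with a gripper value outside its range is refused whole. The fingers move at their own pace and stop on an object; FORCE is the grip in N (left out, the last holds). Time passes only in rows, so rows that repeat a pose let the fingers close. It gives the time, the measured TCP pose, the force, the opening and the grip force at its end, in the units of the state.
- sensors.get_obs(): the state, without advancing time (a new reading comes with each control period).
- imaging.camera(name): name is "side" or "top" or "wrist"; returns the picture (420x560x3 uint8, blue, green, red); there is no depth.
- imaging.calibration(name): a dict with "mtx" (3x3 intrinsics, pixels), "R" (3x3) and "t" (3): a world point X has camera coordinates R X + t; the wrist camera has in their place "tool_from_camera" (4x4, takes a point from camera to tool coordinates, whose origin is the TCP and whose axes are the flange's). Camera axes: x right, y down, z forward; pixel columns grow to the right and rows downward; lengths in m; the calibration is good to about 2 mm. A picture is of the moment at which its call begins: read the wrist's pose just before it. calibration takes no time and is no camera call.
- order.hand_in(): hands the job in; it is judged then, once.
Trained networks look in the newest picture that a camera, given by its name, has taken for a name from the list of things; names that differ only in an ending like _2 or _b are one class to them, and where a whole thing is asked for, a point or a joint stands for the part that bears it (a point fixed in the world has none). Each returns a list of dicts, best first, with "conf" (0 to 1); they miss things now and then, are a little off and sometimes report something else, mostly with a low value. They report only what shows in the picture. A call takes as long as a camera call.
- spotter.look_for(label, camera): "pixel" ([column, row] in pixels, amid what is visible of it).
The state is a dict: "clock": time; "joint_pos": joint angles; "joint_velocities": joint speeds; "tau": joint torques, N m; "position": TCP position; "ee_rot": TCP orientation; "ft_force": force on the tool from outside, world axes, zero at the start; "torque": the same for the moment, N m; "grip_width": opening from 0.0 (shut) to 1.0 (fully open); "grasp_force": force on a finger pad.
Only numpy, scipy, OpenCV 4.12 (cv2) and the standard library are available. Lean on these libraries where they do the work, as an engineer would, in place of code of your own. Each camera call takes 0.05 s, during which the arm holds its last target. There are 200 camera calls.

TASK

Get the mini chopper running using only the fingertips: first push the orange lid catch all the way down, then press the power rocker over to on at its end with the green bar, and last press the round blue pulse key fully down and keep holding it there. The program finishes while still holding the pulse key down; do not pick up, shove or tip the chopper, and leave the things standing around it where they are.

Things in the scene. Friction and masses are not known exactly. Their poses are not given: they have to be found in the camera images.
- chopper: white and grey mini chopper, loose, 2 kg; base 220 (x) by 180 mm (y), deck 60 mm high. Bowl with lid on the rear half, 118 mm across, centre x = +45, top 123 mm high. Origin: centre of the underside; x runs from the control side to the back, y left, z up. Controls in a row on the deck at x = -75 mm: orange catch y = -56 (right), rocker y = 0, blue key y = +56 (left).
- catch_top (a point): centre of the top face of the orange lid catch, a square 26 x 26 mm push tab; 75 mm above the worktop when up. It moves down with the catch.
- lid_catch (a joint): how far the orange catch is pushed down, m: about 0 to 0.002 at the start (up, unlocked), 0.010 at its stop (locked). Needs about 2 N and stays where it is pushed, there still 5 mm proud of the deck.
- rocker_on_end (a point): point on the sloping top of the on end (front half, nearest the control side, with a green bar) of the black power rocker, 18 mm in front of its pivot. The rocker is 50 mm long along the chopper's x and 26 mm wide; this point is about 77 mm above the worktop when off, 72 mm when on. It moves with the rocker.
- power_rocker (a joint): angle of the power rocker, rad: 0 = off (on end raised), 0.30 = fully on (on end down level, rear end raised). Pressing the on end with about 2 N tips it; it stays where it is left.
- pulse_top (a point): centre of the top face of the round blue pulse key, 32 mm across; 74 mm above the worktop when released. It moves down with the key.
- pulse_key (a joint): how far the blue pulse key is pressed, m: 0 = released, 0.006 = fully down at its stop. A spring pushes it back: 1.5 N at the start, 5 N fully down.
- garlic: garlic bulb, 55 mm across, 55 mm high, loose, at the chopper's right side. Origin: centre of the underside.
- lemon: yellow lemon, 83 x 58 mm, 58 mm high, loose, at the chopper's left side. Origin: centre of the underside.
- onion: brown onion, 75 mm across, 77 mm high, loose, left of the chopper's bowl. Origin: centre of the underside.
- salt_shaker: clear salt shaker with a grey top, 44 mm across, 90 mm high, loose, right of the chopper's bowl. Origin: centre of the underside.
- peeler: yellow peeler lying in front of the sink, 170 x 25 mm, 18 mm high, loose. Origin: centre of the underside, long along its x.
- teaspoon: teaspoon with a blue handle lying in front of the hob, 138 x 27 mm, 13 mm high, loose. Origin: centre of the underside, long along its x.

How it is judged:
On the way, in this order (a step that is already met when the one before it is completed fails the run):
1. the lid catch is pushed down while the power is off and the pulse key is up (value of joint lid_catch above 0.008 m and value of joint power_rocker below 0.12 rad and value of joint pulse_key below 0.002 m), for 0.1 s.
2. with the catch down, the rocker is pressed to on while the pulse key is up (value of joint power_rocker above 0.22 rad and value of joint lid_catch above 0.008 m and value of joint pulse_key below 0.002 m), for 0.1 s.
At the end, for the whole second after the job is handed in: The fingers hold the pulse key at least 4.5 mm down (of 6) with more than 1 N; the catch is at least 8 mm down (of 10), the rocker is on (more than 0.22 of 0.30 rad), and the chopper stands level within 20 mm of where it was (value of joint power_rocker above 0.22 rad and value of joint lid_catch above 0.008 m and value of joint pulse_key above 0.0045 m and contact force between the fingers and chopper above 1 N and distance of chopper from where it was at the start of the episode below 0.02 m and angle between chopper's own z axis and vertical below 0.08 rad); the arm keeps its last pose, push and grip.
It fails at once if the rocker is switched on before the lid catch is down (value of joint power_rocker above 0.15 rad and value of joint lid_catch below 0.007 m).
It fails at once if the pulse key is pressed before the catch is down and the power on (value of joint pulse_key above 0.003 m and not (value of joint power_rocker above 0.22 rad and value of joint lid_catch above 0.008 m)).
It fails at once if the chopper is lifted, shoved more than 20 mm or tipped (distance of chopper from where it was at the start of the episode above 0.02 m or angle between chopper's own z axis and vertical above 0.1 rad).
It fails at once if a bystander is lifted or moved more than 25 mm (distance of any of garlic, lemon, onion, salt_shaker, peeler, teaspoon from where it was at the start of the episode above 0.025 m).
It also fails if it takes over 35 s, if anything falls off the work surface, if the arm or the gripper's body presses on something with over 40 N, if the wrist force passes 120 N, or if a joint passes its speed limit or range.

## Working session

There is one attempt and no reset: what is moved stays moved. The work goes in short steps, Python scripts to look and compute and a shell command to move; the robot and the scene stay as the last step left them, time stands still between calls to the robot, and variables do not carry over. Pictures are saved under pics/ and viewed, at most 10 in all, crops included, and the job is handed in when it is done.

```bash
mkdir -p pics; cat > h.py <<'E'
import numpy as np, cv2
from workcell import sensors, imaging, order, spotter
from scipy.spatial.transform import Rotation as Rot
def ray(cam,px,obs=None):
    c=imaging.calibration(cam); d=np.linalg.inv(c["mtx"])@np.array([px[0],px[1],1.])
    if cam=="wrist":
        T=np.eye(4);T[:3,:3]=Rot.from_quat(obs["ee_rot"]).as_matrix();T[:3,3]=obs["position"]
        M=T@np.array(c["tool_from_camera"]); return M[:3,3],M[:3,:3]@d
    R=np.array(c["R"]);t=np.array(c["t"]).ravel(); return -R.T@t,R.T@d
def at_z(cam,px,z,obs=None):
    o,d=ray(cam,px,obs); return o+d*(z-o[2])/d[2]
E
python3 - <<'E'
from h import *
o=sensors.get_obs(); print(o["clock"],o["position"],o["ee_rot"],o["grip_width"])
Z=dict(catch_top=.075,rocker_on_end=.077,pulse_top=.074,chopper=.06,garlic=.03,lemon=.03,onion=.04,salt_shaker=.05,peeler=.01,teaspoon=.008)
ims=[]
for cam in("top","side"):
    im=imaging.camera(cam)
    for k,z in Z.items():
        if cam=="side" and k not in("catch_top","rocker_on_end","pulse_top"):continue
        for r in spotter.look_for(k,cam)[:1]:
            print(cam,k,round(r["conf"],2),np.round(r["pixel"],1),np.round(at_z(cam,r["pixel"],z),3))
    ims.append(im)
cv2.imwrite("pics/a.png",cv2.resize(np.hstack(ims),(800,300))); cv2.imwrite("pics/top.png",ims[0])
E
```

```text
0.0 [ 0.24998713 -0.57243183  0.24751794] [ 9.78880083e-01  2.04433998e-01 -1.95739172e-04 -6.96504510e-04] 1.0004778115586035
top catch_top 0.6 [316.3 232.9] [ 0.486 -0.07   0.075]
top rocker_on_end 0.49 [298.8 230.3] [ 0.492 -0.018  0.077]
top chopper 0.7 [292.2 212.4] [0.548 0.001 0.06 ]
top garlic 0.76 [339.1 224.4] [ 0.52  -0.141  0.03 ]
top lemon 0.56 [248.  235.7] [0.48  0.131 0.03 ]
top onion 0.95 [243.6 203. ] [0.577 0.147 0.04 ]
top salt_shaker 0.6 [339.  188.9] [ 0.625 -0.139  0.05 ]
top peeler 0.78 [134.7 250. ] [0.432 0.471 0.01 ]
top teaspoon 0.64 [433.2 260.8] [ 0.418 -0.429  0.008]
side rocker_on_end 0.51 [301.7 235.5] [0.485 0.215 0.077]
side pulse_top 0.48 [303.1 212.8] [0.475 0.062 0.074]
```

View pics/top.png

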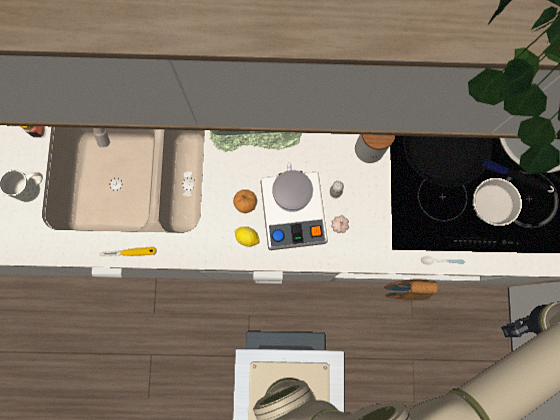

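The top view shows the chopper at about pixel (292,212) with a small yaw. The blue key is at (278,236), the rocker at (298,233) and the orange catch at (316,231). That is consistent with the spotter fixes for the catch and rocker. Next I go above the control row with the fingers shut.

```bash
python3 -m inch '[[[0.04,-0.043,0,0,0,0.1,1],[0.08,-0.085,0,0,0,0.2,1],[0.12,-0.128,0,0,0,0.3,1],[0.16,-0.17,0,0,0,0.34,1],[0.2,-0.213,0,0,0,0.34,1],[0.24,-0.256,0,0,0,0.34,1],[0.28,-0.298,0,0,0,0.34,1],[0.32,-0.341,0,0,0,0.34,1],[0.36,-0.383,0,0,0,0.34,1],[0.404,-0.426,0,0,0,0.34,1]]]' 40
python3 -m inch '[[[0,0,0,0,0,0,1],[0,0,0,0,0,0,1],[0,0,0,0,0,0,1]]]'
cat > look.py <<'E'
import sys
from h import *
o=sensors.get_obs(); im=imaging.camera("wrist"); cv2.imwrite(sys.argv[1],im)
print(o["clock"],np.round(o["position"],4),np.round(o["ft_force"],2),o["grip_width"])
R=Rot.from_quat(o["ee_rot"]).as_matrix(); print(np.round(R,3))
for k,z in dict(catch_top=.075,rocker_on_end=.077,pulse_top=.074).items():
    for r in spotter.look_for(k,"wrist")[:2]:
        p=at_z("wrist",r["pixel"],z,o); print(k,round(r["conf"],2),np.round(r["pixel"]),np.round(p,4),"tool",np.round(R.T@(p-o["position"]),4))
# colour blobs: orange and blue
hsv=cv2.cvtColor(im,cv2.COLOR_BGR2HSV)
for k,lo,hi,z in(("orange",(8,150,120),(20,255,255),.075),("blue",(100,120,80),(125,255,255),.074),("green",(45,100,60),(85,255,255),.077)):
    n,_,st,c=cv2.connectedComponentsWithStats(cv2.inRange(hsv,lo,hi))
    for i in [j for j in np.argsort(-st[:,4]) if j>0][:2]:
        if st[i,4]>40:
            p=at_z("wrist",c[i],z,o); print(k,st[i],np.round(c[i]),np.round(p,4),"tool",np.round(R.T@(p-o["position"]),4))
E
python3 look.py pics/w1.png
```

```text
clock: 1.75
position: [0.4192, -0.1002, 0.2487]
ee_rot: [0.999, 0.036, 0.0, 0.0]
ft_force: [0.2, 0.2, 0.9]
grip_width: 0.001
grasp_force: 0.0
clock: 2.05
position: [0.4187, -0.1032, 0.2483]
ee_rot: [0.999, 0.035, -0.0, 0.0]
ft_force: [1.0, -0.4, 0.3]
grip_width: -0.005
grasp_force: 0.0
2.05 [ 0.4187 -0.1032  0.2483] [ 1.   -0.4   0.33] -0.004624360977772782
[[ 0.998  0.07  -0.   ]
 [ 0.07  -0.998 -0.   ]
 [-0.     0.    -1.   ]]
catch_top 0.69 [248. 101.] [ 0.4918 -0.0682  0.075 ] tool [ 0.0754 -0.0298  0.1733]
rocker_on_end 0.64 [188. 102.] [ 0.4871 -0.016   0.077 ] tool [ 0.0744 -0.0822  0.1712]
rocker_on_end 0.58 [125. 111.] [0.4754 0.0391 0.077 ] tool [ 0.0666 -0.138   0.1712]
pulse_top 0.35 [185. 105.] [ 0.484  -0.0131  0.074 ] tool [ 0.0715 -0.0853  0.1742]
orange [233  85  31  32 874] [248. 100.] [ 0.4921 -0.0686  0.075 ] tool [ 0.0757 -0.0293  0.1733]
orange [  0   0  43  19 572] [21.  7.] [0.5522 0.1205 0.075 ] tool [ 0.149  -0.2138  0.1732]
blue [ 106   91   36   37 1002] [124. 109.] [0.4768 0.0416 0.074 ] tool [ 0.0682 -0.1404  0.1742]
green [178 119  19   7 111] [187. 122.] [ 0.4696 -0.0152  0.077 ] tool [ 0.057  -0.0842  0.1712]
```

View pics/w1.png

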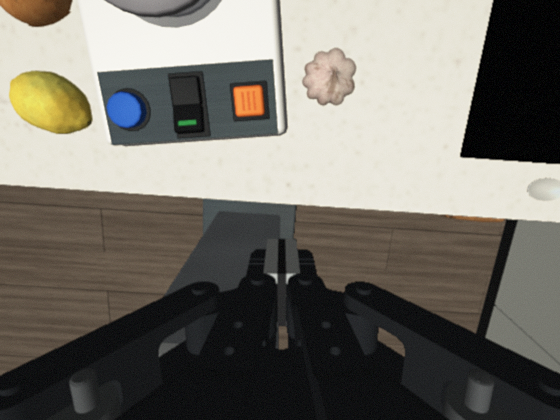

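The wrist view shows the blue key at (124,109), the rocker's green bar at (187,122) and the orange catch at (248,100). Catch to key measures 111 mm against the expected 112, the chopper yaw is about 0.138 rad, and the green bar is at the expected on end. Now I go above the catch.

```bash
python3 -m inch '[[[0.035,-0.015,0.03,0,0,-0.068,1],[0.0755,-0.0296,0.06,0,0,-0.068,1],[0.0755,-0.0296,0.1,0,0,-0.068,1],[0.0755,-0.0296,0.13,0,0,-0.068,1],[0.0755,-0.0296,0.143,0,0,-0.068,1],[0.0755,-0.0296,0.143,0,0,-0.068,1],[0.0755,-0.0296,0.143,0,0,-0.068,1]]]'
python3 look.py pics/w2.png
```

```text
clock: 2.95
position: [0.4928, -0.0677, 0.1066]
ee_rot: [0.998, 0.069, 0.001, 0.0]
ft_force: [-0.2, 0.2, 1.4]
grip_width: 0.002
grasp_force: 0.0
2.95 [ 0.4928 -0.0677  0.1066] [-0.19  0.17  1.44] 0.0016065392529966325
[[ 0.99   0.139  0.002]
 [ 0.139 -0.99  -0.   ]
 [ 0.001  0.001 -1.   ]]
catch_top 0.95 [283. 229.] [ 0.5004 -0.0672  0.075 ] tool [0.0076 0.0006 0.0316]
rocker_on_end 0.97 [179. 235.] [ 0.4906 -0.015   0.077 ] tool [ 0.0051 -0.0525  0.0296]
pulse_top 0.65 [ 75. 239.] [0.4799 0.0394 0.074 ] tool [ 0.002  -0.1079  0.0326]
orange [ 259  218   49   32 1164] [283. 231.] [ 0.4995 -0.0674  0.075 ] tool [0.0066 0.0007 0.0316]
blue [  43  213   58   57 2501] [ 71. 242.] [0.4779 0.0415 0.074 ] tool [ 0.0003 -0.1102  0.0326]
green [162 268  31   9 278] [177. 272.] [ 0.4697 -0.0152  0.077 ] tool [-0.0156 -0.0552  0.0296]
```

View pics/w2.png

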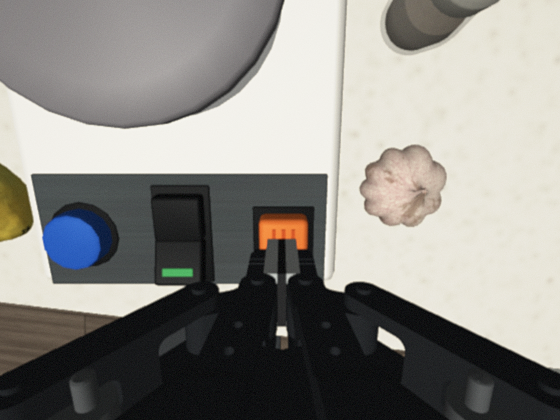

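The catch, at about (283,242), sits straight below the shut fingertips. I press down in small steps and watch the force.

```bash
python3 -m inch '[[[0,0,0.008,0,0,0,1],[0,0,0.013,0,0,0,1],[0,0,0.016,0,0,0,1],[0,0,0.018,0,0,0,1],[0,0,0.02,0,0,0,1],[0,0,0.021,0,0,0,1]]]'
python3 -m inch '[[[0,0,0.0015,0,0,0,1],[0,0,0.003,0,0,0,1],[0,0,0.003,0,0,0,1]]]'
```

```text
clock: 3.75
position: [0.492, -0.0673, 0.0841]
ee_rot: [0.998, 0.07, -0.0, 0.0]
ft_force: [-1.1, 0.1, 2.3]
grip_width: 0.001
grasp_force: 0.9
clock: 4.05
position: [0.4922, -0.0672, 0.082]
ee_rot: [0.998, 0.07, -0.0, 0.0]
ft_force: [-5.5, 0.6, 10.8]
grip_width: -0.001
grasp_force: 5.8
```

The force jump to 11 N with the tips at 65 mm means the catch is at its stop. I lift and go over the rocker's on end.

```bash
python3 -m inch '[[[0,0,-0.015,0,0,0,1],[0,0,-0.03,0,0,0,1],[-0.009,-0.027,-0.03,0,0,0,1],[-0.018,-0.0545,-0.03,0,0,0,1],[-0.018,-0.0545,-0.03,0,0,0,1],[-0.018,-0.0545,-0.03,0,0,0,1]]]'
python3 look.py pics/w3.png
```

```text
clock: 4.65
position: [0.4669, -0.0155, 0.1115]
ee_rot: [0.998, 0.07, 0.0, 0.0]
ft_force: [0.1, -1.3, 0.9]
grip_width: -0.001
grasp_force: 0.0
4.65 [ 0.4669 -0.0155  0.1115] [ 0.06 -1.32  0.86] -0.0010229624125378562
[[ 0.99   0.141  0.001]
 [ 0.141 -0.99  -0.   ]
 [ 0.001  0.    -1.   ]]
rocker_on_end 0.74 [282. 194.] [ 0.4926 -0.0121  0.077 ] tool [0.0259 0.0003 0.0345]
pulse_top 0.55 [178. 202.] [0.4794 0.0409 0.074 ] tool [ 0.0203 -0.0541  0.0374]
orange [ 358  179   49   45 2013] [382. 201.] [ 0.4953 -0.0637  0.075 ] tool [0.0213 0.0518 0.0365]
orange [   0    0   62   39 1730] [24. 16.] [0.5568 0.1139 0.075 ] tool [ 0.1072 -0.1155  0.0365]
blue [ 147  176   59   58 2614] [176. 205.] [0.4777 0.0421 0.074 ] tool [ 0.0188 -0.0555  0.0374]
green [266 232  32   8 228] [282. 235.] [ 0.4702 -0.0151  0.077 ] tool [0.0033 0.     0.0345]
```

View pics/w3.png

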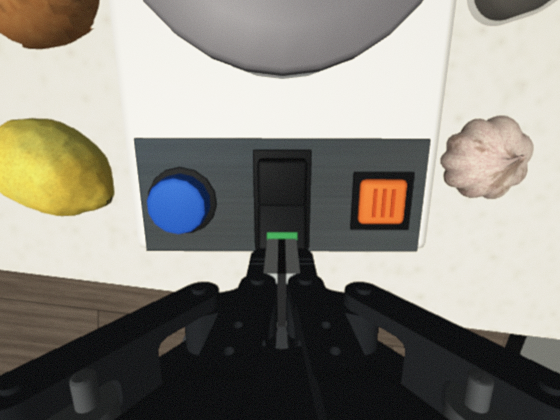

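The picture shows the green bar at (282,235) right under the tips, and the catch at (382,201) seated low. I press the on end.

```bash
python3 -m inch '[[[0,0,0.008,0,0,0,1],[0,0,0.013,0,0,0,1],[0,0,0.016,0,0,0,1],[0,0,0.018,0,0,0,1],[0,0,0.02,0,0,0,1],[0,0,0.022,0,0,0,1],[0,0,0.022,0,0,0,1]]]'
python3 -m inch '[[[0,0,0.001,0,0,0,1],[0,0,0.002,0,0,0,1],[0,0,0.002,0,0,0,1]]]'
```

```text
clock: 5.55
position: [0.4668, -0.0157, 0.0892]
ee_rot: [0.998, 0.07, 0.0, -0.0]
ft_force: [-0.1, 0.5, -0.4]
grip_width: -0.001
grasp_force: 0.0
clock: 5.85
position: [0.4671, -0.0157, 0.0888]
ee_rot: [0.998, 0.07, 0.0, 0.0]
ft_force: [-10.1, 0.3, 21.5]
grip_width: 0.002
grasp_force: 10.6
```

The force of 21 N at 72 mm tip height means the rocker is at its on stop. I lift, go over the pulse key and check.

```bash
python3 -m inch '[[[0,0,-0.012,0,0,0,1],[0,0,-0.024,0,0,0,1],[0.009,-0.028,-0.024,0,0,0,1],[0.0186,-0.0556,-0.024,0,0,0,1],[0.0186,-0.0556,-0.024,0,0,0,1],[0.0186,-0.0556,-0.024,0,0,0,1]]]'
python3 look.py pics/w4.png
```

```text
clock: 6.45
position: [0.4777, 0.0423, 0.1118]
ee_rot: [0.998, 0.071, 0.0, 0.0]
ft_force: [-0.0, -0.6, -0.3]
grip_width: -0.002
grasp_force: 0.0
6.45 [0.4777 0.0423 0.1118] [-0.02 -0.64 -0.27] -0.0020827539839102295
[[ 0.99   0.141  0.001]
 [ 0.141 -0.99  -0.   ]
 [ 0.001  0.    -1.   ]]
catch_top 0.58 [475. 233.] [ 0.4959 -0.0592  0.075 ] tool [0.0037 0.103  0.0368]
rocker_on_end 0.68 [386. 235.] [ 0.4884 -0.0118  0.077 ] tool [0.003  0.055  0.0348]
pulse_top 0.93 [281. 229.] [0.4829 0.0434 0.074 ] tool [ 0.0054 -0.0004  0.0378]
orange [  61    0  118   77 5570] [123.  33.] [0.5668 0.128  0.075 ] tool [ 0.1003 -0.0724  0.0368]
orange [ 451  212   51   42 1873] [476. 232.] [ 0.4962 -0.0598  0.075 ] tool [0.0039 0.1036 0.0368]
blue [ 253  209   57   41 1595] [280. 229.] [0.4828 0.0439 0.074 ] tool [ 0.0053 -0.0009  0.0378]
green [366 264  31   9 241] [381. 268.] [ 0.4696 -0.0133  0.077 ] tool [-0.0159  0.0539  0.0347]
```

View pics/w4.png

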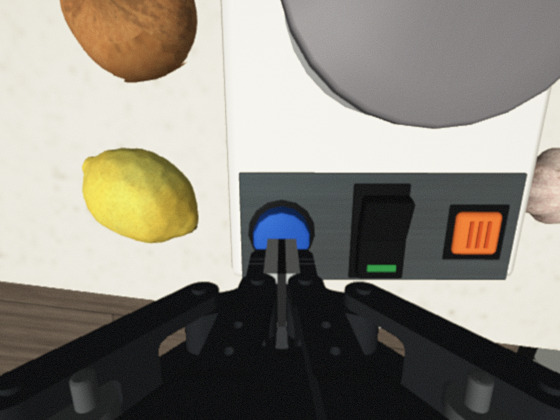

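The rocker's rear end now stands raised, so the power is on. The blue key, at about (281,238), lies under the tips. I press it to the stop and hold.

```bash
python3 -m inch '[[[0,0,0.01,0,0,0,1],[0,0,0.018,0,0,0,1],[0,0,0.021,0,0,0,1],[0,0,0.023,0,0,0,1],[0,0,0.025,0,0,0,1],[0,0,0.0265,0,0,0,1],[0,0,0.0265,0,0,0,1]]]'
python3 -m inch '[[[0,0,0.001,0,0,0,1],[0,0,0.001,0,0,0,1],[0,0,0.001,0,0,0,1],[0,0,0.001,0,0,0,1]]]'
```

```text
clock: 7.35
position: [0.4771, 0.0417, 0.085]
ee_rot: [0.998, 0.07, -0.0, 0.0]
ft_force: [-4.7, -2.1, 6.5]
grip_width: 0.003
grasp_force: 3.5
clock: 7.75
position: [0.4772, 0.0417, 0.0848]
ee_rot: [0.998, 0.07, -0.0, 0.001]
ft_force: [-9.2, -3.1, 20.1]
grip_width: -0.002
grasp_force: 9.5
```

The key is at its stop with 20 N and the tips at 68 mm, so I hand in while holding.

```bash
python3 -c "
from workcell import order
print(order.hand_in())"
```

```text
the job is handed in; nothing more can be done
None
```

I pushed the lid catch down, switched the rocker on, and handed the job in with the pulse key held at its stop at about 20 N; the hand-in gave no pass/fail result.

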